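Show the roll-on ball to the check camera

ROBOT

A 6-joint arm with a two-finger parallel gripper is mounted at the origin on the work surface. World frame = base frame: x ahead of the robot, y to its left, z up, the work surface at z = 0. Lengths are in m, angles in rad, forces in N, time in s.
With the tool pointing down it reaches from about 0.2 to 0.875 m from the base axis. Payload 3.4 kg.
Tool frame: the origin (TCP) lies at the very end of the fingers, on their centre line; the grasp point (between the pads) lies 19 mm behind it; z points along the fingers, y is the line along which they close (so a half turn about z gives the same grasp; the last joint's range is limited). The gripper opens to 94 mm and grips with 3 to 60 N. Pads are 16 mm wide; open, the fingers measure 119 mm over their backs; the gripper's body (75 mm by 177 mm) begins 78 mm behind the grasp point.
Start: joints at [1.027, 0.276, 1.505, -0, 1.361, -0.121], TCP at [0.236, 0.524, 0.205] pointing down, gripper open.
Joint ranges: [-2.89, 2.89], [-0.75, 2.08], [0.22, 2.7], [-1.18, 4.32], [0.11, 2.71], [-2.7, 2.7]. Speed limits (rad/s): [2.57, 2.57, 3.14, 3.14, 3.14, 3.14].

INTERFACE

Orientations are given as a unit quaternion [x, y, z, w].
In Python, from workcell import read_state, snapshot, camera_model, close_job gives the robot as it stands.
- The arm moves only by the tool jog_arm, never from a script. Its argument "deltas" is a list that holds one entry, the list of rows, each a list of 7 numbers: the shift along the tool's x, y, z in m, then the turn, a rotation vector about the tool's x, y, z in rad, then the closure, from -1 (fully open) to 1 (shut). In form: [[[x, y, z, ax, ay, az, jaw], ...]]. A call has 1 to 12 rows; each row is the pose to reach, as a shift and turn from the pose commanded when the call began, along the tool's axes at that moment; what a row does not reach only later rows make up. A row lasts 1/10 s, in which the tool goes at most 50 mm and 8.59 degrees, less where a joint would pass 70% of its speed; a pose out of reach is approached as far as the arm can. A call with a gripper value outside its range is refused whole. The fingers move at their own pace and stop on an object; the grip force is fixed at half the most. Time passes only in rows, so rows that repeat a pose let the fingers close. It gives the time, the measured TCP pose, the force, the opening and the grip force at its end, in the units of the state.
- read_state(): the state, without advancing time (a new reading comes with each control period).
- snapshot(name): name is "scene" or "top"; returns (picture, depth): 420x560x3 uint8, red, green, blue; 420x560 float32, m along the optical axis (not along the pixel's ray), 0 where there is no reading.
- camera_model(name): a dict with "vfov" (degrees; the focal length in pixels is half the picture's height over the tangent of half this angle, whatever the lens; pixels are square), "cx", "cy" (the principal point, pixels), "k1" (the pictures are not rectified: a ray, as slopes to the right and down, at radius r is drawn at 1 + k1 r^2 times it, then the intrinsics apply), "rvec" (rotation vector, rad) and "tvec" (3), from world to camera coordinates, as OpenCV has them. Camera axes: x right, y down, z forward; pixel columns grow to the right and rows downward; lengths in m; the calibration is good to about 2 mm. A picture is of the moment at which its call begins. camera_model takes no time and is no camera call.
- close_job(): hands the job in; it is judged then, once.
The state is a dict: "clock": time; "qpos": joint angles; "dq": joint speeds; "effort": joint torques, N m; "tcp_pos": TCP position; "ee_rot": TCP orientation; "ft_force": force on the tool from outside, world axes, zero at the start; "moment": the same for the moment, N m; "finger_gap": finger opening in m; "grip_force": force on a finger pad.
Only numpy, scipy, OpenCV 4.12 (cv2) and the standard library are available. Lean on these libraries where they do the work, as an engineer would, in place of code of your own. Each camera call takes 0.05 s, during which the arm holds its last target. There are 200 camera calls.

TASK

At the bottling bench, first clear the light pad: carry the blue caddy of caps level to the middle of the green mat, set it down there without dropping it, and let go with both caps still in it. Then pick up the sample tray by its orange fin and carry it level, so that the loose white ball stays in its pocket and is never touched, until the ball is straight above the ring mark on the light pad and as high as the camera's lens. Finish while still holding the tray there, level and still, with nothing else bearing it, and without pushing the other things on the bench about.

Things in the scene. Friction and masses are not known exactly. Their poses are not given: they have to be found in the camera images.
- station: check station, fixed: square light pad 140 x 140 x 15 mm, white with grey edge, blue ring mark (44 mm wide) at its centre; on its +x side a black camera on a post looks along -x over the pad. Origin: centre of the pad's underside. Camera: x 115 to 185 mm, y +-26 mm, up to 126 mm high; lens out to x = 95 mm, its axis 100 mm above the table
- focus (a point): point on the lens axis straight above the centre of the ring mark, 100 mm above the table (85 mm above the pad): where the ball's centre belongs at the end. Axes as station
- mat: green square mat, 180 x 180 x 3 mm, fixed to the table, on the left or the right of the station. Origin: centre of its underside, on the table
- caddy: sky-blue open box, 110 (x) x 80 (y) x 26 mm high, walls and floor 4 mm, about 0.2 kg, at first standing on the light pad. An upright grip fin of the same colour at its centre, 40 mm long in x, 12 mm thick in y, from the floor to 64 mm above the underside. Origin: centre of its underside
- caddy_fin (a point): grip point on the caddy's fin, 50 mm above its underside, 14 mm below the fin's top. Axes as caddy: pinch along y
- cap0: black bottle cap, 24 mm diameter, 20 mm high, loose in the caddy beside the fin's -x end. Origin: centre of its underside
- cap1: black bottle cap like cap0, at the fin's +x end. Origin: centre of its underside
- tray: dark grey plate 150 (x) x 66 (y) x 6 mm, 0.22 kg, on the table, across the station from the mat. Orange upright grip fin at its centre, 36 mm long in x, 12 mm thick in y, top 64 mm above the underside. Round pocket with blue rim (40 mm outside, 28 mm inside, 3 mm above the plate) 48 mm from the centre towards +x holds the ball. Origin: centre of its underside
- fin (a point): grip point on the tray's orange fin, 50 mm above the tray's underside, 14 mm below the fin's top. Axes as tray: pinch along y
- pocket (a point): where the ball's centre is when it sits in the middle of the pocket: 48 mm along the tray's +x from its centre, 21 mm above its underside
- ball_center (a point): centre of the loose white glass ball, 30 mm diameter, 35 g. It can roll about 5 mm either way in the pocket, and climbs out if the tray tips over about 35 degrees
- bottle0: brown bottle, black cap, kraft label, 56 mm diameter, 170 mm high; bystander. Origin: centre of its underside
- bottle1: like bottle0; bystander
- bottle2: like bottle0 without label; bystander
- pump: white pump bottle, 60 mm diameter, 183 mm high; bystander. Origin: centre of its underside
- jar: white jar, black lid, 54 mm diameter, 60 mm high, between robot and station; bystander. Origin: centre of its underside
- carton: brown carton 50 x 50 x 70 mm high, between robot and station; bystander. Origin: centre of its underside
- ball: the white ball itself; its axes turn as it rolls, use ball_center for its position

How it is judged:
By the outcome, as a careful person would: the job done as asked, in the order asked, and still so for the second after the job is handed in, while the arm keeps its last pose, push and grip.
It also fails if it takes over 64 s, if anything falls off the work surface, if the arm or the gripper's body presses on something with over 40 N, if the wrist force passes 120 N, or if a joint passes its speed limit or range.

## Working session

There is one attempt and no reset: what is moved stays moved. The work goes in short steps, Python scripts to look and compute and a tool call to move; the robot and the scene stay as the last step left them, time stands still between calls to the robot, and variables do not carry over. Pictures are saved under pics/ and viewed, at most 10 in all, crops included, and the job is handed in when it is done.

Besides the shell and the picture viewer there is one more tool, called after "Emit:" by a JSON object that holds its "op" and its "data". jog_arm: Moves the arm, as the interface text tells. Its arguments: {"type":"object","properties":{"deltas":{"type":"array"}},"required":["deltas"]}

```bash
ls; mkdir -p pics
cat > h.py <<'E'
import numpy as np, cv2
from workcell import read_state, snapshot, camera_model
def cam(n):
    m=camera_model(n); f=210/np.tan(np.radians(m['vfov'])/2)
    R=cv2.Rodrigues(np.array(m['rvec'],float))[0]; return m,f,R,np.array(m['tvec'],float)
def ray(n,uv):
    m,f,R,t=cam(n); uv=np.atleast_2d(np.array(uv,float))
    d=(uv-[m['cx'],m['cy']])/f; s=d.copy()
    for _ in range(20): s=d/(1+m['k1']*(s**2).sum(1,keepdims=True))
    return -R.T@t, np.c_[s,np.ones(len(s))]@R   # origin, dirs (depth-scaled)
def plane(n,uv,z):
    o,d=ray(n,uv); return o+d*((z-o[2])/d[:,2])[:,None]
def deproj(n,uv,dep):
    o,d=ray(n,uv); return o+d*np.asarray(dep)[:,None]
def cloud(n,dep):
    v,u=np.mgrid[0:420,0:560]; P=deproj(n,np.c_[u.ravel(),v.ravel()],dep.ravel()); return P.reshape(420,560,3)
def save(name,im): cv2.imwrite('pics/'+name,im[:,:,::-1])
E
python3 - <<'E'
from h import *
for n in('scene','top'):
    im,d=snapshot(n); save(n+'0.png',im); np.savez(n+'0.npz',im=im,d=d); m=cam(n); print(n,camera_model(n),-m[2].T@m[3])
print(read_state())
E
```

```text
pics
scene {'vfov': 45.39768151318516, 'cx': 280.99811829867576, 'cy': 214.3105125728637, 'k1': -0.13472692009950785, 'rvec': array([ 2.06905796,  0.96881781, -0.4915631 ]), 'tvec': array([-0.33233481, -0.20475201,  1.85340425])} [ 1.44511401 -0.73422714  0.97981281]
top {'vfov': 45.82177985771844, 'cx': 280.20917744609653, 'cy': 213.0036611438611, 'k1': -0.13464927548956196, 'rvec': array([ 2.16680093, -2.15587084,  0.08616922]), 'tvec': array([0.01642244, 0.55499868, 1.29977194])} [ 0.42366938 -0.00682971  1.34839087]
{'clock': 0.1, 'qpos': array([ 1.02696132e+00,  2.76520256e-01,  1.50593475e+00,  3.04207787e-05,
        1.36067839e+00, -1.20973399e-01]), 'dq': array([-1.34767491e-03, -1.73950179e-03, -3.47054114e-03, -8.06232234e-05,
       -1.70986434e-04,  3.90113805e-04]), 'effort': array([ 1.74824039e-03, -4.05451798e+01, -2.37779385e+01,  7.06005190e-02,
        2.98808003e-02, -6.58762951e-05]), 'tcp_pos': array([0.23570158, 0.52396097, 0.20472639]), 'ee_rot': array([ 2.09862109e-01,  9.77730690e-01, -7.23346318e-04, -2.65443532e-04]), 'ft_force': array([-0.07925724,  0.39104593, -0.1398953 ]), 'moment': array([-0.00587712,  0.01713564,  0.03405552]), 'grip_force': 0.0, 'finger_gap': 0.09413118063374759}
```

View pics/scene0.png

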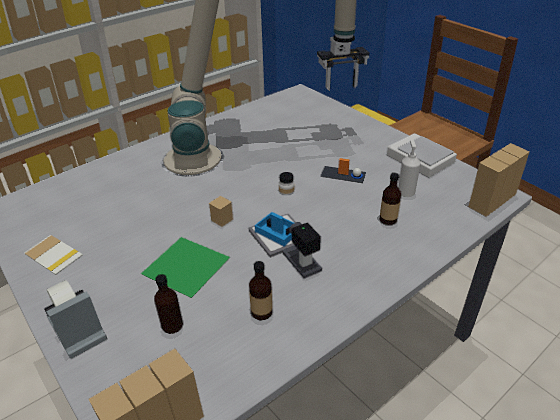

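View pics/top0.png

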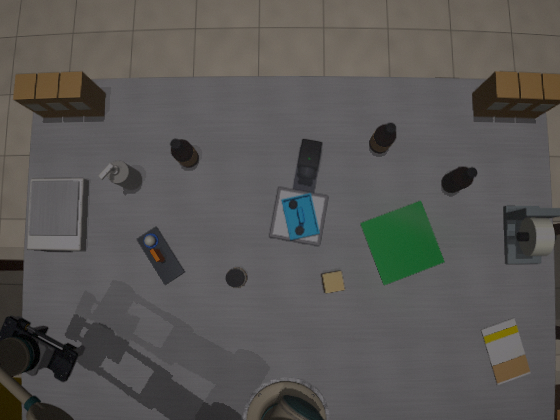

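The scene view shows the caddy on the pad (275,228), the mat (186,265), and the tray with its fin and ball (344,170). The top view shows the caddy at (300,217), the mat at (402,242), the tray at (160,255) with the ball at (150,240), the camera at (308,165), the jar at (236,277) and the carton at (333,282).

```bash
cat > m.py <<'E'
from h import *
def blob(mask,box,op=0):
    m=np.zeros_like(mask,np.uint8); x0,y0,x1,y1=box; m[y0:y1,x0:x1]=mask[y0:y1,x0:x1]
    n,l,s,c=cv2.connectedComponentsWithStats(m)
    if n<2: return m
    return (l==1+np.argmax(s[1:,4])).astype(np.uint8)
def tri(p,q):  # midpoint of rays top p, scene q
    a,d=ray('top',p); b,e=ray('scene',q); d=d[0]/np.linalg.norm(d[0]); e=e[0]/np.linalg.norm(e[0])
    s=np.linalg.lstsq(np.c_[d,-e],b-a,rcond=None)[0]; A=a+s[0]*d; B=b+s[1]*e
    return (A+B)/2, np.linalg.norm(A-B)
def cen(m): v,u=np.nonzero(m); return np.array([u.mean(),v.mean()])
def rect(m,n,z):
    c=max(cv2.findContours(m,0,cv2.CHAIN_APPROX_NONE)[0],key=len)[:,0]
    P=plane(n,c,z)[:,:2]; r=cv2.minAreaRect((P*1000).astype(np.float32)); return r
def hsv(im): return [x.astype(int) for x in cv2.split(cv2.cvtColor(im,cv2.COLOR_RGB2HSV))]
E
python3 - <<'E'
from m import *
Z={n:np.load(n+'0.npz') for n in('top','scene')}
H={n:hsv(Z[n]['im']) for n in Z}; C={n:cloud(n,Z[n]['d']) for n in Z}
box={'top':dict(mat=(340,180,470,310),caddy=(265,180,330,250),tray=(125,215,195,295),fin=(125,215,195,295)),
 'scene':dict(mat=(130,225,240,300),caddy=(240,200,310,255),fin=(330,150,375,185))}
def M(n,k):
    h,s,v=H[n]; return blob({'mat':(abs(h-65)<20)&(s>120),'caddy':(abs(h-100)<10)&(s>130),'fin':((h<14)|(h>172))&(s>150)&(v>90),'tray':(v<75)}[k],box[n][k])
Ms={(n,k):M(n,k) for n in Z for k in box[n]}
c={}
for k in('mat','caddy','fin'):
    for n in Z: c[n,k]=cen(Ms[n,k]); print(n,k,c[n,k],Ms[n,k].sum(), 'medz',np.round(np.percentile(C[n][...,2][Ms[n,k]>0],[5,25,50,75,95]),4))
    print(k,tri(c['top',k],c['scene',k]))
for k,z in(('mat',.003),('caddy',.041),('tray',.006),('fin',.064)): print('rect',k,rect(Ms['top',k],'top',z))
print('rect mat scene',rect(Ms['scene','mat'],'scene',.003))
# tall things in clouds
for k,z0,b in(('caddyfin',.065,box['top']['caddy']),('trayfin',.045,box['top']['tray']),('ball',.02,(138,228,160,248))):
    z=C['top'][...,2]; m=np.zeros(z.shape,bool); m[b[1]:b[3],b[0]:b[2]]=True; m&=(z>z0)&(z<.1)&(Z['top']['d']>0)
    P=C['top'][m]*1000; print(k,len(P),P.mean(0),P[:,2].max(),cv2.minAreaRect(P[:,:2].astype(np.float32)))
# pad
z=C['top'][...,2]; h,s,v=H['top']; b=(262,180,336,255); 
m=np.zeros(z.shape,bool); m[b[1]:b[3],b[0]:b[2]]=True; m&=(z>.009); mm=blob(m,b); print('pad',rect(mm,'top',.015), mm.sum())
big=np.hstack([cv2.resize(Z['top']['im'][175:255,255:340],None,fx=4.5,fy=4.5,interpolation=2),cv2.resize(Z['top']['im'][215:295,120:205],None,fx=4.5,fy=4.5,interpolation=2)]); save('crop.png',big)
E
```

```text
top mat [401.84403887 242.608201  ] 4219 medz [-0.0002  0.0024  0.0042  0.006   0.0089]
scene mat [186.09148618 266.05638536] 2678 medz [0.     0.0021 0.0036 0.0052 0.0075]
mat (array([ 0.478772  , -0.31090541, -0.00077193]), np.float64(0.0027045969664534213))
top caddy [300.48866727 216.12239347] 1103 medz [0.0158 0.0191 0.0216 0.0379 0.0785]
scene caddy [274.69973545 228.34259259] 756 medz [0.0178 0.0235 0.0336 0.0427 0.078 ]
caddy (array([ 0.54484923, -0.03696701,  0.03181231]), np.float64(0.00521167462404131))
top fin [150.83333333 250.5       ] 6 medz [0.0631 0.0648 0.0669 0.0694 1.0287]
scene fin [343.36428571 166.44285714] 140 medz [0.0124 0.0242 0.039  0.0541 0.0652]
fin (array([0.44595125, 0.35634134, 0.03711188]), np.float64(0.019266499534765162))
rect mat ((478.4981689453125, -311.892333984375), (177.89390563964844, 178.5358123779297), 20.423917770385742)
rect caddy ((545.6055297851562, -33.485252380371094), (109.62169647216797, 78.82181549072266), 12.899206161499023)
rect tray ((440.6558532714844, 347.00274658203125), (152.54025268554688, 68.95188903808594), 33.7111053466
[... 161 characters left out ...]
4658203125), (179.45252990722656, 179.3743133544922), 20.739961624145508)
caddyfin 76 [543.80367345 -34.03893951  79.30517385] 85.79399565532242 ((544.2538452148438, -34.242942810058594), (39.15824890136719, 11.968375205993652), 12.90375804901123)
trayfin 89 [440.35507194 344.77629663  61.62810682] 69.77141645960461 ((440.4180603027344, 346.41644287109375), (35.772125244140625, 13.469846725463867), 34.519954681396484)
ball 100 [480.26441042 371.05383321  31.80144988] 40.8009770492026 ((480.405517578125, 372.9248046875), (27.288066864013672, 28.757980346679688), 0.4918026030063629)
pad ((566.4574584960938, -34.156829833984375), (140.57562255859375, 172.96775817871094), 79.84444427490234) 2835
```

View pics/crop.png

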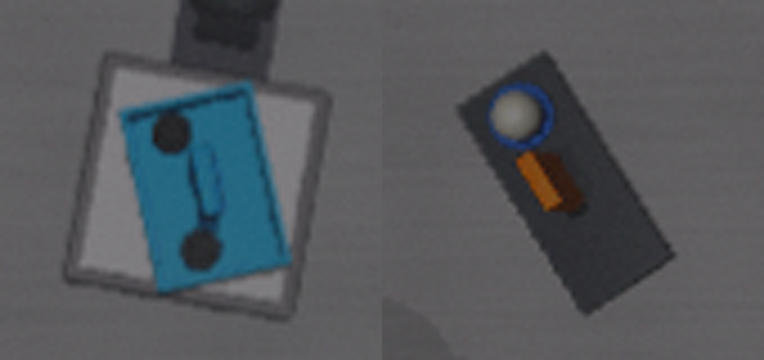

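The crop shows the caddy (centre about 205,190) covering the ring mark, so I'll measure the pad once it is clear. The tray's ball at (520,115) lies at its +x end, as expected. The caddy is at (545,-34) with yaw 12.9°, the tray at (440.5,346.7) with yaw 34°, and the mat at (478.5,-311) with yaw 20.5°. Sizes and fin heights agree with the text.

Emit:
{"op": "jog_arm", "data": {"deltas": [[[-0.01,-0.007,0,0,0,0.06,-0.2],[-0.03,-0.022,0,0,0,0.18,-0.2],[-0.056,-0.042,0,0,0,0.32,-0.2],[-0.085,-0.064,0,0,0,0.46,-0.2],[-0.115,-0.086,0,0,0,0.6,-0.2],[-0.145,-0.108,0,0,0,0.74,-0.2],[-0.175,-0.131,0,0,0,0.88,-0.2],[-0.205,-0.153,0,0,0,1.02,-0.2],[-0.235,-0.176,0,0,0,1.16,-0.2],[-0.265,-0.198,0,0,0,1.3,-0.2],[-0.295,-0.221,0,0,0,1.44,-0.2],[-0.325,-0.243,0,0,0,1.58,-0.2]]]}}

```text
clock: 1.3
tcp_pos: [0.4328, 0.1679, 0.2052]
ee_rot: [0.844, 0.537, -0.0, -0.0]
ft_force: [1.1, 0.1, -0.1]
finger_gap: 0.056
grip_force: 0.0
```

```bash
cat > g.py <<'E'
import sys; from h import *; from scipy.spatial.transform import Rotation as Ro
# target TCP x y z (mm), world yaw of tool y (deg) -> delta in tool axes
s=read_state(); x,y,z,w=map(float,sys.argv[1:5]); R=Ro.from_quat(s['ee_rot']); w=np.radians(w)
ty=np.array([np.cos(w),np.sin(w),0]); tz=np.array([0,0,-1.]); T=Ro.from_matrix(np.c_[np.cross(ty,tz),ty,tz])
print('t',s['clock'],'tcp',s['tcp_pos'].round(4),'yawy',np.degrees(np.arctan2(*R.as_matrix()[:2,1][::-1])).round(2),'q',s['qpos'].round(2),'gap',round(s['finger_gap'],4),'F',s['ft_force'].round(1),'grip',s['grip_force'])
print('delta',R.inv().apply(np.array([x,y,z])/1000-s['tcp_pos']).round(4),'rot',(R.inv()*T).as_rotvec().round(4))
E
python3 g.py 545 -34 140 -77.1
```

```text
t 1.3 tcp [0.4328 0.1679 0.2052] yawy -25.08 q [0.22 0.11 1.72 0.   1.31 0.66] gap 0.056 F [ 1.1  0.1 -0.1] grip 0.0
delta [-0.1353  0.1873  0.0652] rot [-3.000e-04  4.000e-04  9.078e-01]
```

Emit:
{"op": "jog_arm", "data": {"deltas": [[[-0.016,0.022,0,0,0,0.12,-0.2],[-0.034,0.047,0,0,0,0.25,-0.2],[-0.054,0.075,0,0,0,0.38,-0.2],[-0.074,0.102,0,0,0,0.51,-0.2],[-0.094,0.13,0.005,0,0,0.64,-0.2],[-0.112,0.155,0.015,0,0,0.77,-0.2],[-0.126,0.174,0.03,0,0,0.87,-0.2],[-0.134,0.185,0.05,0,0,0.907,-0.2],[-0.135,0.187,0.065,0,0,0.907,-0.2],[-0.135,0.187,0.065,0,0,0.907,-0.2]]]}}

```text
clock: 2.3
tcp_pos: [0.5441, -0.0318, 0.1378]
ee_rot: [0.993, 0.115, -0.003, -0.001]
ft_force: [0.7, -0.1, 0.3]
finger_gap: 0.0566
grip_force: 0.0
```

```bash
python3 g.py 545 -34 46.5 -77.1
```

```text
t 2.3 tcp [ 0.5441 -0.0318  0.1378] yawy -76.78 q [-0.19  0.28  1.67  0.    1.19  1.15] gap 0.0566 F [ 0.7 -0.1  0.3] grip 0.0
delta [0.0008 0.0026 0.0913] rot [-0.0024  0.0053  0.0055]
```

Emit:
{"op": "jog_arm", "data": {"deltas": [[[0,0,0.01,0,0,0,-0.2],[0,0,0.025,0,0,0,-0.2],[0,0,0.04,0,0,0,-0.2],[0,0,0.055,0,0,0,-0.2],[0,0,0.07,0,0,0,-0.2],[0,0,0.08,0,0,0,-0.2],[0,0,0.087,0,0,0,-0.2],[0,0,0.091,0,0,0,-0.2],[0,0,0.093,0,0,0,-0.2],[0,0,0.093,0,0,0,-0.2],[0,0,0.093,0,0,0,-0.2]]]}}

```text
clock: 3.4
tcp_pos: [0.5463, -0.0315, 0.0479]
ee_rot: [0.993, 0.116, 0.0, 0.0]
ft_force: [-0.7, 0.5, 0.1]
finger_gap: 0.0564
grip_force: 0.0
```

```bash
python3 g.py 545 -34 46.5 -77.1
python3 - <<'E'
from h import *
im,d=snapshot('scene'); save('s1.png',cv2.resize(im[150:290,190:380],None,fx=4,fy=4,interpolation=2))
E
```

```text
t 3.4 tcp [ 0.5463 -0.0315  0.0479] yawy -76.72 q [-0.18  0.37  1.8   0.    0.98  1.15] gap 0.0564 F [-0.7  0.5  0.1] grip 0.0
delta [-0.0019  0.0021  0.0014] rot [ 0.0003 -0.0009  0.0066]
```

View pics/s1.png

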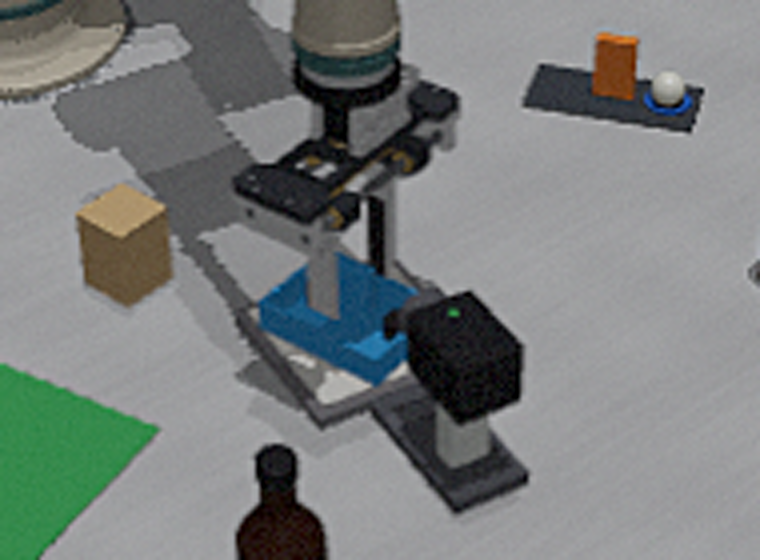

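The view shows the fingers straddling the caddy's fin (about 340,290), clear of the camera at (460,350). I'll trim by 2 mm and close.

Emit:
{"op": "jog_arm", "data": {"deltas": [[[-0.001,0.002,0.001,0,0,0.006,-0.2],[-0.001,0.002,0.001,0,0,0.006,0.2],[-0.001,0.002,0.001,0,0,0.006,0.5],[-0.001,0.002,0.001,0,0,0.006,1],[-0.001,0.002,0.001,0,0,0.006,1],[-0.001,0.002,0.001,0,0,0.006,1],[-0.001,0.002,0.001,0,0,0.006,1],[-0.001,0.002,0.001,0,0,0.006,1]]]}}

```text
clock: 4.25
tcp_pos: [0.5456, -0.0338, 0.0465]
ee_rot: [0.994, 0.113, 0.0, 0.0]
ft_force: [1.1, 0.4, -0.4]
finger_gap: 0.0115
grip_force: 30.0
```

```bash
python3 g.py 545 -34 46.5 -77.1
```

```text
t 4.25 tcp [ 0.5456 -0.0338  0.0465] yawy -77.05 q [-0.19  0.37  1.8  -0.    0.97  1.16] gap 0.0115 F [ 1.1  0.4 -0.4] grip 29.999690651893616
delta [-0.0006  0.0001 -0.    ] rot [ 0.0003 -0.0002  0.0008]
```

Emit:
{"op": "jog_arm", "data": {"deltas": [[[0,0,-0.002,0,0,0,1],[0,0,-0.006,0,0,0,1],[0,0,-0.012,0,0,0,1],[0,0,-0.02,0,0,0,1],[0,0,-0.03,0,0,0,1],[0,0,-0.041,0,0,0,1],[0,0,-0.052,0,0,0,1],[0,0,-0.062,0,0,0,1],[0,0,-0.07,0,0,0,1],[0,0,-0.076,0,0,0,1],[0,0,-0.079,0,0,0,1],[0,0,-0.08,0,0,0,1]]]}}

```text
clock: 5.45
tcp_pos: [0.5454, -0.0336, 0.1267]
ee_rot: [0.994, 0.113, 0.0, -0.0]
ft_force: [-0.1, -0.4, -2.5]
finger_gap: 0.0118
grip_force: 30.0
```

```bash
python3 g.py 478.5 -311 126.5 -69.5
```

```text
t 5.45 tcp [ 0.5454 -0.0336  0.1267] yawy -77.06 q [-0.19  0.29  1.69  0.    1.16  1.16] gap 0.0118 F [-0.1 -0.4 -2.5] grip 29.999184608459473
delta [-1.273e-01  2.554e-01  1.000e-04] rot [ 0.     -0.0002 -0.132 ]
```

Emit:
{"op": "jog_arm", "data": {"deltas": [[[-0.0013,0.0026,0,0,0,0,1],[-0.005,0.01,0,0,0,0,1],[-0.01,0.02,0,0,0,0,1],[-0.0165,0.033,0,0,0,0,1],[-0.024,0.048,0,0,0,0,1],[-0.032,0.064,0,0,0,0,1],[-0.04,0.08,0,0,0,0,1],[-0.048,0.096,0,0,0,0,1],[-0.056,0.112,0,0,0,0,1],[-0.064,0.128,0,0,0,0,1],[-0.072,0.144,0,0,0,0,1],[-0.08,0.16,0,0,0,0,1]]]}}

```text
clock: 6.65
tcp_pos: [0.5023, -0.2094, 0.1263]
ee_rot: [0.994, 0.112, -0.0, 0.0]
ft_force: [1.2, -0.0, -2.3]
finger_gap: 0.0117
grip_force: 30.0
```

Emit:
{"op": "jog_arm", "data": {"deltas": [[[-0.008,0.016,0,0,0,0,1],[-0.016,0.032,0,0,0,0,1],[-0.024,0.047,0,0,0,0,1],[-0.031,0.061,0,0,0,0,1],[-0.037,0.073,0,0,0,0,1],[-0.0415,0.083,0,0,0,0,1],[-0.0445,0.09,0,0,0,0,1],[-0.0465,0.094,0,0,0,0,1],[-0.0475,0.0955,0,0,0,0,1],[-0.0475,0.0955,0,0,0,0,1],[-0.0475,0.0955,0,0,0,0,1]]]}}

```text
clock: 7.75
tcp_pos: [0.4784, -0.3106, 0.1264]
ee_rot: [0.994, 0.113, 0.0, -0.0]
ft_force: [0.1, -0.5, -2.4]
finger_gap: 0.0118
grip_force: 30.0
```

```bash
python3 g.py 478.5 -311 34.5 -77
python3 - <<'E'
from m import *
im,d=snapshot('scene'); save('s2.png',cv2.resize(im[150:330,110:330],None,fx=3.3,fy=3.3,interpolation=2))
im,d=snapshot('top'); np.savez('top1.npz',im=im,d=d)
h,s,v=hsv(im); C=cloud('top',d)
m=blob((abs(h-100)<10)&(s>130),(330,170,480,320)); print(m.sum(),np.percentile(C[...,2][m>0],[5,50,95]))
for z in(.095,.12): print(rect(m,'top',z))
E
```

```text
t 7.75 tcp [ 0.4784 -0.3106  0.1264] yawy -77.04 q [-0.7   0.32  1.64  0.    1.18  0.65] gap 0.0118 F [ 0.1 -0.5 -2.4] grip 29.99908357858658
delta [-0.      0.0004  0.0919] rot [-0.0005 -0.0001 -0.0006]
195 [0.09633973 0.10393182 0.26458714]
((523.4873657226562, -303.4686279296875), (22.737260818481445, 85.45489501953125), 14.067310333251953)
((521.4965209960938, -297.5519714355469), (22.28373908996582, 83.75045013427734), 14.067455291748047)
```

View pics/s2.png

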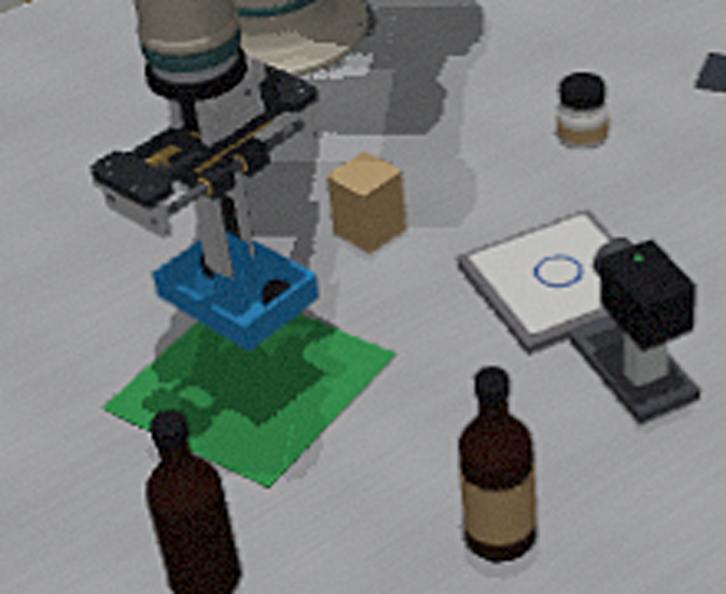

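The caddy hangs level over the mat (240,290) with both caps in it, and the ring mark on the pad is now visible at (558,271).

Emit:
{"op": "jog_arm", "data": {"deltas": [[[0,0,0.004,0,0,0,1],[0,0,0.012,0,0,0,1],[0,0,0.022,0,0,0,1],[0,0,0.034,0,0,0,1],[0,0,0.046,0,0,0,1],[0,0,0.057,0,0,0,1],[0,0,0.067,0,0,0,1],[0,0,0.075,0,0,0,1],[0,0,0.081,0,0,0,1],[0,0,0.085,0,0,0,1],[0,0,0.087,0,0,0,1],[0,0,0.0885,0,0,0,1]]]}}

```text
clock: 9.05
tcp_pos: [0.4786, -0.3114, 0.038]
ee_rot: [0.994, 0.113, 0.0, 0.0]
ft_force: [-0.1, -0.2, -1.9]
finger_gap: 0.0121
grip_force: 30.0
```

Emit:
{"op": "jog_arm", "data": {"deltas": [[[0,0,0.0005,0,0,0,1],[0,0,0.001,0,0,0,1],[0,0,0.0015,0,0,0,1],[0,0,0.002,0,0,0,1],[0,0,0.0025,0,0,0,1],[0,0,0.0025,0,0,0,1]]]}}

```text
clock: 9.65
tcp_pos: [0.4783, -0.3111, 0.0354]
ee_rot: [0.994, 0.113, 0.0, -0.0]
ft_force: [-0.0, 0.2, -2.5]
finger_gap: 0.0117
grip_force: 30.0
```

Emit:
{"op": "jog_arm", "data": {"deltas": [[[0,0,0.0005,0,0,0,1],[0,0,0.001,0,0,0,1],[0,0,0.001,0,0,0,1]]]}}

```text
clock: 9.95
tcp_pos: [0.4784, -0.3112, 0.0345]
ee_rot: [0.994, 0.113, 0.0, 0.0]
ft_force: [0.1, -0.1, -1.8]
finger_gap: 0.0123
grip_force: 30.0
```

Emit:
{"op": "jog_arm", "data": {"deltas": [[[0,0,0.0005,0,0,0,1],[0,0,0.001,0,0,0,1],[0,0,0.001,0,0,0,1]]]}}

```text
clock: 10.25
tcp_pos: [0.4784, -0.3112, 0.0345]
ee_rot: [0.994, 0.113, 0.0, 0.0]
ft_force: [-2.0, 1.1, 4.8]
finger_gap: 0.0119
grip_force: 30.0
```

It is down: force changed sign to +4.8 N. Release and rise.

Emit:
{"op": "jog_arm", "data": {"deltas": [[[0,0,-0.0005,0,0,0,0.6],[0,0,-0.0005,0,0,0,0.2],[0,0,-0.0005,0,0,0,-0.2],[0,0,-0.0005,0,0,0,-0.2],[0,0,-0.0005,0,0,0,-0.2],[0,0,-0.004,0,0,0,-0.2],[0,0,-0.015,0,0,0,-0.2],[0,0,-0.035,0,0,0,-0.2],[0,0,-0.06,0,0,0,-0.2],[0,0,-0.09,0,0,0,-0.2],[0,0,-0.12,0,0,0,-0.2],[0,0,-0.15,0,0,0,-0.2]]]}}

```text
clock: 11.45
tcp_pos: [0.4784, -0.3111, 0.1857]
ee_rot: [0.994, 0.113, 0.0, 0.0]
ft_force: [0.9, 0.2, 0.1]
finger_gap: 0.0562
grip_force: 0.0
```

```bash
python3 g.py 440.5 346.7 190 -56
python3 - <<'E'
from m import *
im,d=snapshot('top'); np.savez('top2.npz',im=im,d=d); h,s,v=hsv(im); C=cloud('top',d)
b=(255,180,340,255); z=C[...,2]
m=blob((abs(h-112)<14)&(s>70),b); print('ring px',m.sum(),cen(m)); 
c=cv2.findContours(m,0,1)[0]; P=plane('top',max(c,key=len)[:,0],.015)*1000; print('ring',cv2.minEnclosingCircle(P[:,:2].astype(np.float32)),plane('top',cen(m),.015))
w=blob((v>115)&(s<50),b); print('white',w.sum(),rect(w,'top',.015),np.median(z[w>0]))
i2,d2=snapshot('scene'); np.savez('scene2.npz',im=i2,d=d2); h2,s2,_=hsv(i2); m2=blob((abs(h2-112)<14)&(s2>70),(250,215,300,250))
print('ring tri',m2.sum(),cen(m2),tri(cen(m),cen(m2)),plane('scene',cen(m2),.015))
k=blob((z>.08)&(z<.14),(285,130,330,205)); print('cam top',rect(k,'top',.12),rect(blob((z>.08)&(z<.14),(285,130,330,205)),'top',.126))
save('crop2.png',cv2.resize(im[125:330,250:460],None,fx=2.8,fy=2.8,interpolation=2))
E
```

```text
t 11.45 tcp [ 0.4784 -0.3111  0.1857] yawy -77.06 q [-0.7   0.28  1.55  0.    1.31  0.65] gap 0.0562 F [0.9 0.2 0.1] grip 0.0
delta [ 0.1104 -0.6496 -0.0048] rot [ 0.001  -0.0006 -0.3675]
ring px 60 [298.61666667 215.68333333]
ring ((549.6411743164062, -29.866479873657227), 21.39891242980957) [[ 0.54911739 -0.03017072  0.015     ]]
white 1789 ((549.2808227539062, -29.69408416748047), (121.24419403076172, 121.6056137084961), 79.81739807128906) 0.015966471627355316
ring tri 29 [279.31034483 232.68965517] (array([ 0.55003375, -0.02913151,  0.01361799]), np.float64(0.002642798734671319)) [[ 0.55204339 -0.02903718  0.015     ]]
cam top ((683.5189819335938, -54.15407180786133), (52.22895812988281, 97.76960754394531), 79.96400451660156) ((682.2498168945312, -53.922935485839844), (51.97386169433594, 97.29203796386719), 79.96400451660156)
```

View pics/crop2.png

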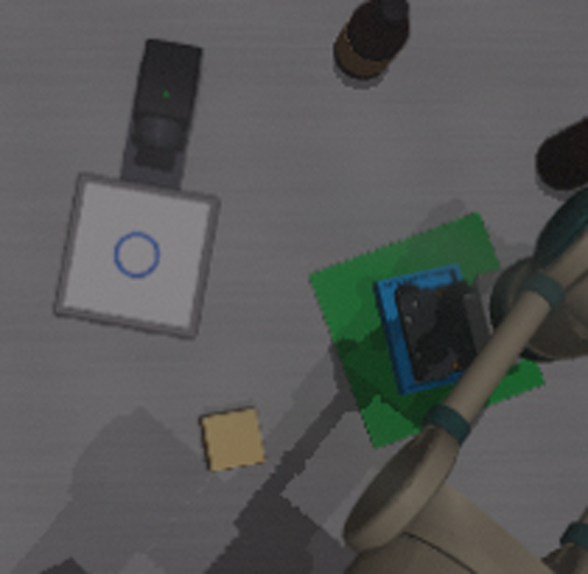

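The top view shows the caddy sitting centred on the mat (430,330). The clear ring mark at (137,254) gives (549.5,-29.8) mm, with station yaw -10°. Now the tray.

Emit:
{"op": "jog_arm", "data": {"deltas": [[[0.002,-0.01,-0.005,0,0,0,-0.2],[0.005,-0.03,-0.005,0,0,0,-0.2],[0.01,-0.06,-0.005,0,0,0,-0.2],[0.016,-0.095,-0.005,0,0,0,-0.2],[0.022,-0.13,-0.005,0,0,0,-0.2],[0.028,-0.165,-0.005,0,0,0,-0.2],[0.034,-0.2,-0.005,0,0,0,-0.2],[0.04,-0.235,-0.005,0,0,0,-0.2],[0.046,-0.27,-0.005,0,0,0,-0.2],[0.052,-0.305,-0.005,0,0,0,-0.2],[0.058,-0.34,-0.005,0,0,0,-0.2],[0.064,-0.375,-0.005,0,0,0,-0.2]]]}}

```text
clock: 12.75
tcp_pos: [0.454, 0.0712, 0.1871]
ee_rot: [0.994, 0.113, -0.002, -0.001]
ft_force: [-0.7, -0.2, -0.1]
finger_gap: 0.0565
grip_force: 0.0
```

Emit:
{"op": "jog_arm", "data": {"deltas": [[[0.006,-0.035,0,0,0,-0.03,-0.2],[0.012,-0.07,0,0,0,-0.07,-0.2],[0.018,-0.105,0,0,0,-0.12,-0.2],[0.024,-0.14,0,0,0,-0.17,-0.2],[0.03,-0.175,0,0,0,-0.22,-0.2],[0.036,-0.21,0,0,0,-0.27,-0.2],[0.04,-0.237,0,0,0,-0.31,-0.2],[0.043,-0.256,0,0,0,-0.345,-0.2],[0.045,-0.268,0,0,0,-0.36,-0.2],[0.046,-0.274,0,0,0,-0.367,-0.2],[0.046,-0.274,0,0,0,-0.367,-0.2],[0.046,-0.274,0,0,0,-0.367,-0.2]]]}}

```text
clock: 13.95
tcp_pos: [0.4399, 0.3452, 0.1882]
ee_rot: [0.956, 0.292, -0.0, 0.0]
ft_force: [1.1, 0.0, 0.0]
finger_gap: 0.0566
grip_force: 0.0
```

```bash
python3 g.py 440.5 346.7 31 -56
python3 - <<'E'
from m import *
im,d=snapshot('top'); h,s,v=hsv(im)
g=blob((abs(h-65)<20)&(s>120),(340,180,470,310)); c=blob((abs(h-100)<10)&(s>130),(340,180,470,310))
print('caddy',rect(c,'top',.029)); print('mat',rect(g,'top',.003)); save('crop3.png',cv2.resize(im[190:300,345:465],None,fx=4,fy=4,interpolation=2))
E
```

```text
t 13.95 tcp [0.4399 0.3452 0.1882] yawy -56.07 q [ 0.54  0.26  1.57 -0.    1.31  1.52] gap 0.0566 F [1.1 0.  0. ] grip 0.0
delta [ 0.0015 -0.001   0.1572] rot [ 0.0004  0.001  -0.0013]
caddy ((478.322998046875, -307.8801574707031), (110.2505874633789, 84.10803985595703), 13.03260326385498)
mat ((478.52197265625, -311.85546875), (177.93641662597656, 178.05299377441406), 20.480756759643555)
```

View pics/crop3.png

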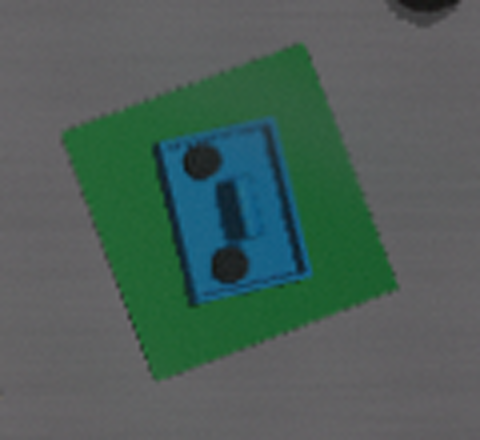

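The caddy stands in the middle of the mat (235,210) with both caps in it. Next I'll descend on the tray fin.

Emit:
{"op": "jog_arm", "data": {"deltas": [[[0.001,-0.001,0.01,0,0,0,-0.2],[0.001,-0.001,0.03,0,0,0,-0.2],[0.001,-0.001,0.05,0,0,0,-0.2],[0.001,-0.001,0.07,0,0,0,-0.2],[0.001,-0.001,0.09,0,0,0,-0.2],[0.001,-0.001,0.108,0,0,0,-0.2],[0.001,-0.001,0.124,0,0,0,-0.2],[0.001,-0.001,0.137,0,0,0,-0.2],[0.001,-0.001,0.147,0,0,0,-0.2],[0.001,-0.001,0.154,0,0,0,-0.2],[0.001,-0.001,0.157,0,0,0,-0.2],[0.001,-0.001,0.158,0,0,0,-0.2]]]}}

```text
clock: 15.2
tcp_pos: [0.4407, 0.3474, 0.0305]
ee_rot: [0.956, 0.292, 0.0, -0.0]
ft_force: [-0.4, -0.3, 0.4]
finger_gap: 0.0562
grip_force: 0.0
```

Emit:
{"op": "jog_arm", "data": {"deltas": [[[0,0,0,0,0,0,-0.2],[0,0,0,0,0,0,-0.2]]]}}

```text
clock: 15.4
tcp_pos: [0.4409, 0.3477, 0.031]
ee_rot: [0.956, 0.292, 0.001, -0.0]
ft_force: [-0.2, -0.1, -0.9]
finger_gap: 0.0566
grip_force: 0.0
```

```bash
python3 g.py 440.5 346.7 31 -56
python3 - <<'E'
from h import *
im,d=snapshot('scene'); save('s4.png',cv2.resize(im[70:210,250:440],None,fx=4,fy=4,interpolation=2))
E
```

```text
t 15.4 tcp [0.4409 0.3477 0.031 ] yawy -56.03 q [0.54 0.41 1.78 0.   0.95 1.52] gap 0.0566 F [-0.2 -0.1 -0.9] grip 0.0
delta [-0.0009  0.0005  0.    ] rot [ 0.     -0.0013 -0.0005]
```

View pics/s4.png

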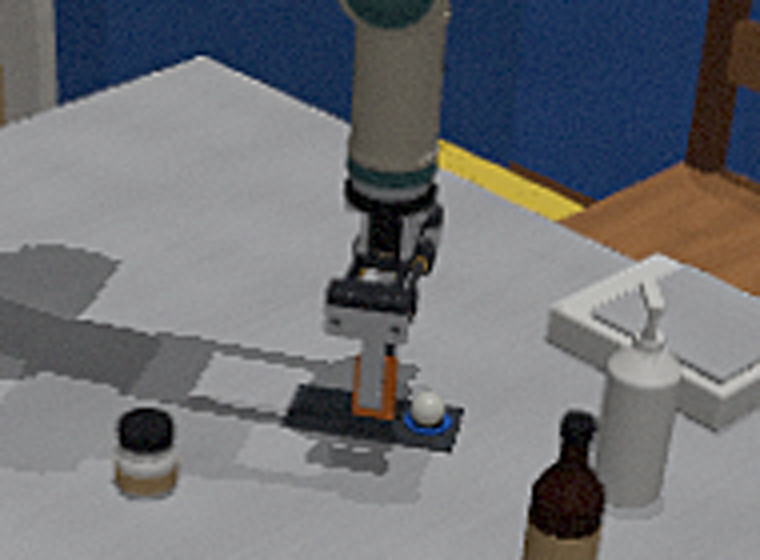

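The finger stands centred on the orange fin (375,380), with the ball in its pocket at (428,407). Closing gently, then lifting.

Emit:
{"op": "jog_arm", "data": {"deltas": [[[-0.001,0.0005,0,0,0,0,0.2],[-0.001,0.0005,0,0,0,0,0.5],[-0.001,0.0005,0,0,0,0,0.65],[-0.001,0.0005,0,0,0,0,0.72],[-0.001,0.0005,0,0,0,0,0.8],[-0.001,0.0005,0,0,0,0,1],[-0.001,0.0005,0,0,0,0,1],[-0.001,0.0005,0,0,0,0,1],[-0.001,0.0005,0,0,0,0,1]]]}}

```text
clock: 16.35
tcp_pos: [0.44, 0.3463, 0.0304]
ee_rot: [0.956, 0.292, 0.0, 0.0]
ft_force: [-0.2, -0.0, -1.0]
finger_gap: 0.0116
grip_force: 30.0
```

Emit:
{"op": "jog_arm", "data": {"deltas": [[[0,0,-0.001,0,0,0,1],[0,0,-0.003,0,0,0,1],[0,0,-0.006,0,0,0,1],[0,0,-0.01,0,0,0,1],[0,0,-0.015,0,0,0,1],[0,0,-0.021,0,0,0,1],[0,0,-0.027,0,0,0,1],[0,0,-0.033,0,0,0,1],[0,0,-0.038,0,0,0,1],[0,0,-0.041,0,0,0,1],[0,0,-0.043,0,0,0,1],[0,0,-0.044,0,0,0,1]]]}}

```text
clock: 17.55
tcp_pos: [0.44, 0.3464, 0.0746]
ee_rot: [0.956, 0.292, 0.0, -0.0]
ft_force: [0.1, -0.3, -2.0]
finger_gap: 0.012
grip_force: 30.0
```

```bash
python3 g.py 440.5 346.7 151 -56
python3 - <<'E'
from m import *
for n,b in(('top',(100,190,220,310)),('scene',(290,110,410,200))):
    im,d=snapshot(n); h,s,v=hsv(im); C=cloud(n,d)
    m=blob((v<75)&(C[...,2]>.03)&(C[...,2]<.07)&(d>0),b); P=C[m>0]; A=np.c_[P[:,:2]-P[:,:2].mean(0),np.ones(len(P))]
    r=np.linalg.lstsq(A,P[:,2],rcond=None)[0]; print(n,len(P),'slopes deg',np.degrees(r[:2]),'z',r[2])
    if n=='scene': save('s5.png',cv2.resize(im[70:210,250:440],None,fx=4,fy=4,interpolation=2))
E
```

```text
t 17.55 tcp [0.44   0.3464 0.0746] yawy -56.04 q [0.54 0.36 1.73 0.   1.05 1.52] gap 0.012 F [ 0.1 -0.3 -2. ] grip 29.998412132263184
delta [ 0.0006  0.     -0.0764] rot [-0.     -0.0001 -0.0006]
top 621 slopes deg [0.70859094 0.3867806 ] z 0.05112027664456319
scene 345 slopes deg [-0.30728216  0.56845354] z 0.05097048286911524
```

View pics/s5.png

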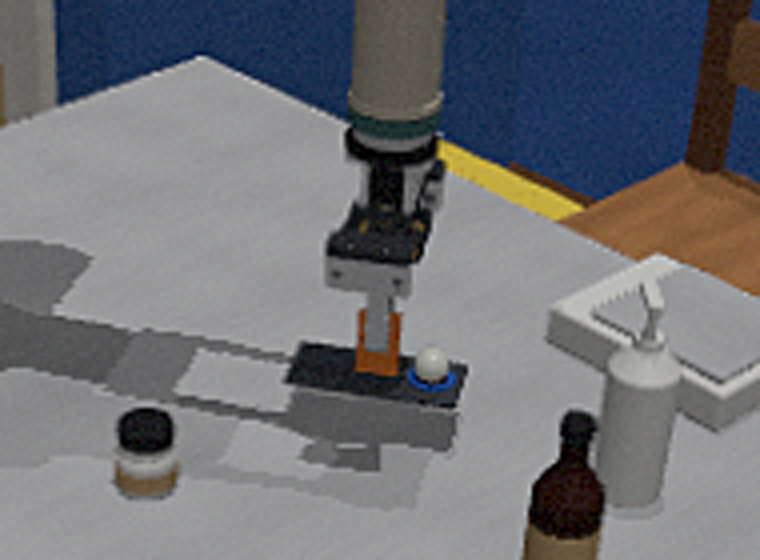

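The tray hangs level, under 1° of tilt in both views, with the ball in its pocket (432,365). Raise it over the jar's height and carry it slowly.

Emit:
{"op": "jog_arm", "data": {"deltas": [[[0,0,-0.001,0,0,0,1],[0,0,-0.004,0,0,0,1],[0,0,-0.009,0,0,0,1],[0,0,-0.016,0,0,0,1],[0,0,-0.025,0,0,0,1],[0,0,-0.036,0,0,0,1],[0,0,-0.047,0,0,0,1],[0,0,-0.056,0,0,0,1],[0,0,-0.063,0,0,0,1],[0,0,-0.067,0,0,0,1],[0,0,-0.069,0,0,0,1],[0,0,-0.07,0,0,0,1]]]}}

```text
clock: 18.85
tcp_pos: [0.4398, 0.3463, 0.1444]
ee_rot: [0.956, 0.292, -0.0, 0.0]
ft_force: [0.2, -0.5, -1.7]
finger_gap: 0.012
grip_force: 30.0
```

Emit:
{"op": "jog_arm", "data": {"deltas": [[[-0.0004,0.0009,0,0,0,0,1],[-0.0016,0.0036,0,0,0,0,1],[-0.0037,0.0082,0,0,0,0,1],[-0.0066,0.0146,0,0,0,0,1],[-0.0103,0.0228,0,0,0,0,1],[-0.0148,0.0328,0,0,0,0,1],[-0.0197,0.0437,0,0,0,0,1],[-0.0251,0.0556,0,0,0,0,1],[-0.0308,0.0683,0,0,0,0,1],[-0.037,0.082,0,0,0,0,1],[-0.0432,0.0957,0,0,0,0,1],[-0.0493,0.1093,0,0,0,0,1]]]}}

```text
clock: 20.05
tcp_pos: [0.4604, 0.2268, 0.1445]
ee_rot: [0.956, 0.292, 0.0, 0.0]
ft_force: [1.0, -0.0, -1.9]
finger_gap: 0.0119
grip_force: 30.0
```

Emit:
{"op": "jog_arm", "data": {"deltas": [[[-0.0062,0.0137,0,0,0,0,1],[-0.0123,0.0273,0,0,0,0,1],[-0.0185,0.041,0,0,0,0,1],[-0.0247,0.0547,0,0,0,0,1],[-0.0308,0.0683,0,0,0,0,1],[-0.037,0.082,0,0,0,0,1],[-0.0432,0.0957,0,0,0,0,1],[-0.0493,0.1093,0,0,0,0,1],[-0.0555,0.123,0,0,0,0,1],[-0.0617,0.1367,0,0,0,0,1],[-0.0678,0.1503,0,0,0,0,1],[-0.074,0.164,0,0,0,0,1]]]}}

```text
clock: 21.25
tcp_pos: [0.4904, 0.0496, 0.1445]
ee_rot: [0.956, 0.292, 0.0, -0.0]
ft_force: [0.9, 0.2, -2.7]
finger_gap: 0.0116
grip_force: 30.0
```

Emit:
{"op": "jog_arm", "data": {"deltas": [[[-0.0062,0.0137,0,0,0,0,1],[-0.0119,0.0264,0,0,0,0,1],[-0.0173,0.0383,0,0,0,0,1],[-0.0222,0.0492,0,0,0,0,1],[-0.0267,0.0592,0,0,0,0,1],[-0.0308,0.0683,0,0,0,0,1],[-0.0345,0.0765,0,0,0,0,1],[-0.0378,0.0838,0,0,0,0,1],[-0.0403,0.0893,0,0,0,0,1],[-0.0423,0.0938,0,0,0,0,1],[-0.044,0.0975,0,0,0,0,1],[-0.0448,0.0993,0,0,0,0,1]]]}}

```text
clock: 22.45
tcp_pos: [0.5088, -0.0568, 0.1444]
ee_rot: [0.956, 0.292, 0.0, -0.0]
ft_force: [0.1, -0.2, -2.1]
finger_gap: 0.0119
grip_force: 30.0
```

```bash
python3 g.py 509 -57 109.5 -56
```

```text
t 22.45 tcp [ 0.5088 -0.0568  0.1444] yawy -56.04 q [-0.25  0.23  1.74  0.    1.18  0.73] gap 0.0119 F [ 0.1 -0.2 -2.1] grip 29.9984210729599
delta [0.0001 0.0003 0.0349] rot [-0.     -0.0001 -0.0007]
```

Emit:
{"op": "jog_arm", "data": {"deltas": [[[0,0,0.001,0,0,0,1],[0,0,0.004,0,0,0,1],[0,0,0.009,0,0,0,1],[0,0,0.015,0,0,0,1],[0,0,0.021,0,0,0,1],[0,0,0.026,0,0,0,1],[0,0,0.03,0,0,0,1],[0,0,0.033,0,0,0,1],[0,0,0.0345,0,0,0,1],[0,0,0.035,0,0,0,1],[0,0,0.035,0,0,0,1]]]}}

```text
clock: 23.55
tcp_pos: [0.5088, -0.0566, 0.1095]
ee_rot: [0.956, 0.292, 0.0, 0.0]
ft_force: [0.0, -1.2, -1.7]
finger_gap: 0.0116
grip_force: 30.0
```

```bash
python3 g.py 509 -57 109.5 -56
cat > b.py <<'E'
from m import *
out={}
for n,b in(('top',(265,180,330,245)),('scene',(235,150,330,240))):
    im,d=snapshot(n); np.savez(n+'9.npz',im=im,d=d); h,s,v=hsv(im); C=cloud(n,d)
    q=blob((abs(h-112)<14)&(s>90)&(abs(C[...,2]-.088)<.012),b); print(n,'rim px',q.sum(),cen(q) if q.sum() else '')
    m=blob((s<60)&(v>90)&(C[...,2]>.09)&(C[...,2]<.125)&(d>0),b); out[n]=cen(m); P=C[m>0]*1000
    k=max(cv2.findContours(m,0,1)[0],key=len); print(n,'ball px',m.sum(),out[n],cv2.minEnclosingCircle(k),'plane100',plane(n,cv2.minEnclosingCircle(k)[0],.1)*1000)
    r=np.linalg.lstsq(np.c_[2*P,np.ones(len(P))],(P**2).sum(1),rcond=None)[0]; print('  sphere',r[:3],np.sqrt(r[3]+(r[:3]**2).sum()))
    t=blob((v<75)&(C[...,2]>.075)&(C[...,2]<.095)&(d>0),b); P=C[t>0]; r=np.linalg.lstsq(np.c_[P[:,:2]-P[:,:2].mean(0),np.ones(len(P))],P[:,2],rcond=None)[0]; print('  tray',len(P),np.degrees(r[:2]),r[2])
    if n=='scene': save('s6.png',cv2.resize(im[120:300,190:390],None,fx=3.3,fy=3.3,interpolation=2))
print('tri',tri(out['top'],out['scene']))
E
python3 b.py
```

```text
t 23.55 tcp [ 0.5088 -0.0566  0.1095] yawy -56.04 q [-0.25  0.26  1.79  0.    1.1   0.73] gap 0.0116 F [ 0.  -1.2 -1.7] grip 29.998468458652496
delta [-0.0001  0.0004  0.    ] rot [ 0.0001 -0.0002 -0.0006]
top rim px 0 m.py:11: RuntimeWarning: Mean of empty slice.
  def cen(m): v,u=np.nonzero(m); return np.array([u.mean(),v.mean()])
  ret = ret.dtype.type(ret / rcount)
Traceback (most recent call last):
  File "b.py", line 7, in <module>
    k=max(cv2.findContours(m,0,1)[0],key=len); print(n,'ball px',m.sum(),out[n],cv2.minEnclosingCircle(k),'plane100',plane(n,cv2.minEnclosingCircle(k)[0],.1)*1000)
ValueError: max() iterable argument is empty
```

```bash
sed -i "s/^for n,b.*/for n,b in(('scene',(235,150,330,240)),):/; s/^print('tri.*//" b.py; python3 b.py
python3 - <<'E'
import numpy as np, cv2
t=np.load('top9.npz')['im'][150:290,230:370]
s=cv2.imread('pics/s6.png')
if s is None: raise SystemExit('none')
a=cv2.resize(t[:,:,::-1],None,fx=2.8,fy=2.8); a=cv2.copyMakeBorder(a,0,max(0,440-a.shape[0]),0,0,0); s=cv2.resize(s,None,fx=.6,fy=.6); s=cv2.copyMakeBorder(s,0,a.shape[0]-s.shape[0],0,0,0)
cv2.imwrite('pics/fin.png',np.hstack([a,s]))
E
```

```text
scene rim px 62 [278.82258065 214.        ]
scene ball px 78 [277.65384615 208.69230769] ((277.6176452636719, 208.73529052734375), 4.933038234710693) plane100 [[545.10744031 -27.60736891 100.        ]]
  sphere [549.43416137 -30.90068519 103.94536722] 12.498406396670017
  tray 501 [-0.2231571   0.08349665] 0.08516435546204962
```

View pics/fin.png

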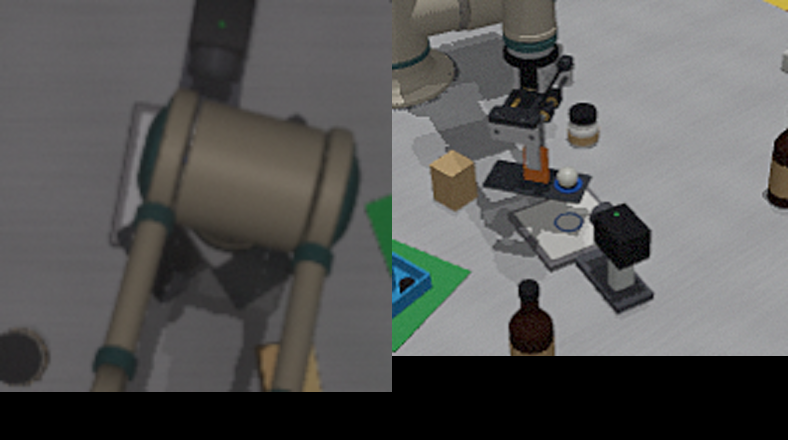

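The scene half shows the level tray over the pad, with the ball (567,178) above the ring (569,222). In the top half the arm hides the ball. I'll do one consistency check in the scene camera: the same mask on the first picture, where the ball's place is known from the top view.

Run:
```python
from m import *
def ball(n,f,b):
    im=np.load(f)['im']; h,s,v=hsv(im); m=blob((s<70)&(v>95),b)
    u=b; k=max(cv2.findContours(m,0,1)[0],key=len); return m.sum(),cen(m),cv2.minEnclosingCircle(k)
print(read_state()['dq'].round(4))
for n,f,b,z in(('top','top0.npz',(142,231,158,249),.021),('scene','scene0.npz',(351,166,363,179),.021),('scene','scene9.npz',(271,202,285,214),.1)):
    a,c,e=ball(n,f,b); print(n,f,a,c,e,plane(n,c,z)*1000,plane(n,e[0],z)*1000)
```

```text
[-0.0005 -0.0018  0.0003 -0.0007 -0.0012 -0.0008]
top top0.npz 55 [148.43636364 239.96363636] ((148.5, 240.0), 4.031229019165039) [[480.64156881 376.30329859  21.        ]] [[480.54456247 376.12357385  21.        ]]
scene scene0.npz 94 [356.71276596 169.72340426] ((356.5, 168.94444274902344), 6.238668918609619) [[470.45062736 385.42774846  21.        ]] [[466.51885078 388.46364437  21.        ]]
scene scene9.npz 130 [278.03846154 206.67692308] ((277.5, 205.86363220214844), 7.561690807342529) [[538.32207145 -20.53614213 100.        ]] [[534.29184332 -19.27178335 100.        ]]
```

Run:
```python
from m import *; from scipy.optimize import least_squares as L
def fit(n,f,c0,zmin):
    a=np.load(f); P=cloud(n,a['d'])[(a['d']>0)]*1000; c0=np.array(c0); 
    for _ in range(4):
        Q=P[(np.linalg.norm(P-c0,axis=1)<20)&(P[:,2]>zmin)]; r=L(lambda c:np.linalg.norm(Q-c,axis=1)-15,c0,loss='soft_l1'); c0=r.x
    print(n,f,len(Q),c0.round(1))
fit('top','top0.npz',[480,373,21],14); fit('scene','scene0.npz',[480,373,21],14); fit('scene','scene9.npz',[549,-30,100],93)
a=np.load('scene2.npz'); h,s,v=hsv(a['im']); m=blob((abs(h-112)<14)&(s>70),(250,215,300,250)); print('ring scene depth',cloud('scene',a['d'])[m>0].mean(0)*1000)
```

```text
top top0.npz 105 [480.3 373.2  21.9]
scene scene0.npz 48 [479.2 374.7  20.4]
scene scene9.npz 81 [546.9 -29.1 101.2]
ring scene depth [582.34730957 -53.18279588  48.36940344]
```

All the estimates agree within about 1.5 mm of the focus. A small trim, settle, and hand in.

Emit:
{"op": "jog_arm", "data": {"deltas": [[[0.0002,0.0003,0,0,0,0,1],[0.0005,0.0006,0,0,0,0,1],[0.0005,0.0006,0,0,0,0,1],[0.0005,0.0006,0,0,0,0,1],[0.0005,0.0006,0,0,0,0,1],[0.0005,0.0006,0,0,0,0,1],[0.0005,0.0006,0,0,0,0,1],[0.0005,0.0006,0,0,0,0,1],[0.0005,0.0006,0,0,0,0,1],[0.0005,0.0006,0,0,0,0,1]]]}}

```text
clock: 24.65
tcp_pos: [0.5095, -0.0568, 0.1095]
ee_rot: [0.956, 0.292, 0.0, -0.0]
ft_force: [-0.1, 0.5, -2.2]
finger_gap: 0.0118
grip_force: 30.0
```

```bash
python3 g.py 509.5 -57 109.5 -56; python3 -c "
from workcell import close_job; print(close_job())"
```

```text
t 24.65 tcp [ 0.5095 -0.0568  0.1095] yawy -56.04 q [-0.25  0.26  1.79  0.    1.1   0.73] gap 0.0118 F [-0.1  0.5 -2.2] grip 29.998428225517273
delta [-0.0001  0.0002 -0.    ] rot [-0.0001 -0.0001 -0.0007]
the job is handed in; nothing more can be done
None
```

The job is handed in at about 25 s, with no verdict shown: the caddy stands mid-mat with both caps in it, and the arm holds the tray level and still with the ball within about 2 mm of the focus by my measurements.

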